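# Slide the transformer washer over the lip into its pocket

## Task

On the two-lane loading jig lie a steel washer (with a hole) and a solid steel disc of the same diameter. Push the washer along its own lane, over the raised lip, so that it drops into the pocket beyond and lies flat on the pocket's floor. Slide it, do not pick it up, and leave the solid disc where it is in the other lane.

Things in the scene. Friction and masses are not known exactly. Their poses are not given: they have to be found in the camera images.
- washer: The flat steel washer with a 22 mm round hole, 56 mm in diameter, 8 mm thick, about 130 g. It starts lying flat on the deck of one of the jig's two lanes (either one). Origin: centre of its underside; z up through the hole.
- blank: The solid flat steel disc without a hole, 56 mm in diameter, 8 mm thick, lying on the deck of the other lane; to be left alone. Origin: centre of its underside; z up.
- jig: Loading jig fixed to the bench: black, grey walls, 196 mm long, 160 wide. Origin on the bench, between the two lanes, at the middle of the lip's ramp; x runs along the lanes from deck to pockets, away from the robot (to 20 degrees), y left. Lanes centred at y = +38 and -38 mm, each 68 wide between walls 30 mm high (45 mm from x = -20 on). Deck: x = -110 (open end) to -4 mm, top 24 mm above bench; discs start at x = -60 to -36.
- lip (a point): Middle of the far top edge of the aluminium lip that crosses both lanes, 27 mm above the bench; in the jig's frame x = 8 mm, y = 0. The lip stands 3 mm above the deck: an 8 mm ramp, then 4 mm flat, then a sheer drop into each lane's pocket, x = 8 to 76 mm, floor 12 mm above the bench, far wall 45 mm high. A few newtons on the washer's rear edge push it over; it drops once that edge passes this line.

How it is judged:
At the end, for the whole second after the job is handed in: The washer lies flat (within 10 degrees) and at rest on the floor of a pocket of the jig (underside within 3 mm of the floor, centre 30 to 54 mm beyond the jig's origin along x); the solid disc is within 15 mm of where it started (x of washer in the frame of jig between 0.03 and 0.054 m and z of washer in the frame of jig below 0.015 m and angle between washer's own z axis and vertical below 0.17 rad and linear speed of washer below 0.02 m/s and distance of blank from where it was at the start of the episode below 0.015 m); the robot touches nothing.
It fails at once if the washer is picked up: its centre more than 30 mm above the deck (z of washer in the frame of jig above 0.054 m).
It fails at once if the solid disc is moved more than 15 mm (distance of blank from where it was at the start of the episode above 0.015 m).
It also fails if it takes over 26 s, if anything falls off the work surface, if the arm or the gripper's body presses on something with over 40 N, if the wrist force passes 120 N, or if a joint passes its speed limit or range.

## Robot

A 6-joint arm with a two-finger parallel gripper is mounted at the origin on the work surface. World frame = base frame: x ahead of the robot, y to its left, z up, the work surface at z = 0. Lengths are in m, angles in rad, forces in N, time in s.
With the tool pointing down it reaches from about 0.325 to 0.775 m from the base axis. Payload 5.5 kg.
Tool frame: the origin (TCP) lies at the very end of the fingers, on their centre line; the grasp point (between the pads) lies 19 mm behind it; z points along the fingers, y is the line along which they close (so a half turn about z gives the same grasp; the last joint's range is limited). The gripper opens to 85 mm and grips with 20 to 120 N. Pads are 22 mm wide; open, the fingers measure 114 mm over their backs; the gripper's body (76 mm by 85 mm) begins 54 mm behind the grasp point. The pads swing forward as they close: fully open they stand 13 mm farther back than shut.
Start: joints at [1.12, 0.091, 1.231, -0, 1.82, -0.057], TCP at [0.23, 0.554, 0.231] pointing down, gripper open.
Joint ranges: [-2.87, 2.87], [-0.86, 2.18], [0.17, 2.46], [-1.51, 4.65], [0.06, 2.69], [-2.65, 2.65]. Speed limits (rad/s): [2.57, 2.57, 3.01, 3.14, 3.14, 3.14].

## Interface

Orientations are given as a rotation vector (axis times angle).
In Python, from workcell import robot gives the robot as it stands.
- The arm moves only by the tool jog_arm, never from a script. Its argument "increments" is a list of rows, each an object with "claw": the closure, from 0 (fully open) to 1 (shut); "linear": the shift along the world's x, y, z in m, a list of three; "turn": the turn, a rotation vector about the world's x, y, z in rad, a list of three. In form: [{"claw": claw, "linear": [dx, dy, dz], "turn": [wx, wy, wz]}, ...]. A call has 1 to 20 rows; each row shifts and turns the commanded pose from where the row before left it; what a row does not reach is not made up. A row lasts 1/12 s, in which the tool goes at most 41.7 mm and 7.16 degrees, less where a joint would pass 70% of its speed; a pose out of reach is approached as far as the arm can. A call with a gripper value outside its range is refused whole. The fingers move at their own pace and stop on an object; the grip force is fixed at half the most. Time passes only in rows, so rows that do not move let the fingers close. It gives the time, the measured TCP pose, the force, the opening and the grip force at its end, in the units of the state.
- robot.state(): the state, without advancing time (a new reading comes with each control period).
- robot.read_camera(name): name is "side" or "top"; returns (picture, depth): 384x512x3 uint8, blue, green, red; 384x512 float32, m along the optical axis (not along the pixel's ray), 0 where there is no reading.
- robot.get_calibration(name): a dict with "fx", "fy", "cx", "cy" (pixels), "k1" (the pictures are not rectified: a ray, as slopes to the right and down, at radius r is drawn at 1 + k1 r^2 times it, then the intrinsics apply), "position" and "rotation" of the camera in the world. Camera axes: x right, y down, z forward; pixel columns grow to the right and rows downward; lengths in m; the calibration is good to about 2 mm. A picture is of the moment at which its call begins. get_calibration takes no time and is no camera call.
- robot.job_done(): hands the job in; it is judged then, once.
Trained networks look in the newest picture that a camera, given by its name, has taken for a name from the list of things; names that differ only in an ending like _2 or _b are one class to them, and where a whole thing is asked for, a point or a joint stands for the part that bears it (a point fixed in the world has none). Each returns a list of dicts, best first, with "p" (0 to 1); they miss things now and then, are a little off and sometimes report something else, mostly with a low value. They report only what shows in the picture. A call takes as long as a camera call.
- robot.boxes_of(camera, thing): "xyz" ([x, y, z] in m, in world coordinates, good to about 4 mm: the middle of the surface that is visible of it).
- robot.cut_out(camera, thing): "region" (384x512 bool, what is visible of it).
The state is a dict: "time_s": time; "joints": joint angles; "qd": joint speeds; "tau": joint torques, N m; "tcp_pos": TCP position; "orientation": TCP orientation; "ft_force": force on the tool from outside, world axes, zero at the start; "torque": the same for the moment, N m; "finger_gap": finger opening in m; "finger_force": force on a finger pad.
Only numpy, scipy, OpenCV 4.12 (cv2) and the standard library are available. Lean on these libraries where they do the work, as an engineer would, in place of code of your own. Each camera call takes 0.05 s, during which the arm holds its last target. There are 200 camera calls.

## Working session

There is one attempt and no reset: what is moved stays moved. The work goes in short steps, Python scripts to look and compute and a tool call to move; the robot and the scene stay as the last step left them, time stands still between calls to the robot, and variables do not carry over. Pictures are saved under pics/ and viewed, at most 10 in all, crops included, and the job is handed in when it is done.

Besides the shell and the picture viewer there is one more tool, called after "Request:" as a command line: name --argument value ..., lists and objects as JSON in quotes. jog_arm: Moves the arm, as the interface text tells. Its arguments: {"type":"object","properties":{"increments":{"type":"array"}},"required":["increments"]}

```bash
mkdir -p pics; cat > h.py <<'E'
import numpy as np, cv2
from workcell import robot
def world(cam,depth,mask=None):
    c=robot.get_calibration(cam); h,w=depth.shape
    R=np.array(c["rotation"]); 
    if R.ndim==1: R=cv2.Rodrigues(R)[0]
    K=np.array([[c["fx"],0,c["cx"]],[0,c["fy"],c["cy"]],[0,0,1.]])
    u,v=np.meshgrid(np.arange(w),np.arange(h))
    p=np.stack([u,v],-1).reshape(-1,1,2).astype(float)
    s=cv2.undistortPoints(p,K,np.array([c["k1"],0,0,0,0.])).reshape(h,w,2)
    P=np.dstack([s*depth[...,None],depth])
    return P@R.T+np.array(c["position"])
E
python3 - <<'E'
from h import *
s=robot.state();print(s["time_s"],s["tcp_pos"],s["orientation"])
ims=[]
for cam in("top","side"):
    im,d=robot.read_camera(cam);c=robot.get_calibration(cam);print(cam,c["position"])
    np.savez(f"{cam}0.npz",im=im,d=d); ims.append(im)
    W=world(cam,d)
    for t in("washer","blank","jig","lip"):
        try:
            print(t,[(np.round(b["xyz"],4),round(b["p"],2)) for b in robot.boxes_of(cam,t)])
            if t!="lip":
              for r in robot.cut_out(cam,t)[:2]:
                m=r["region"]&(d>0); print("  cut",r["p"],m.sum(),np.argwhere(m).mean(0),np.median(W[m],0))
                np.save(f"{cam}_{t}.npy",m) if r["p"]>.5 else 0
        except Exception as e: print(t,e)
cv2.imwrite("pics/a.png",cv2.resize(np.hstack(ims),(800,300)))
print(robot.state()["time_s"])
E
```

```text
0.0 [0.23008396 0.55380432 0.23014244] [-6.14485092e-01 -3.08043084e+00  3.05517570e-03]
top [0.45183093 0.03103629 0.68529516]
washer [(array([ 0.4844, -0.1075,  0.0342]), 0.87)]
  cut 0.72 575 [245.08173913 331.9026087 ] [ 0.48720629 -0.10773729  0.03334702]
blank [(array([ 0.4687, -0.0285,  0.0373]), 0.58)]
  cut 0.93 747 [253.42302544 289.90896921] [ 0.47216293 -0.0314875   0.03330318]
jig [(array([ 0.5281, -0.0681,  0.0236]), 0.97)]
  cut 0.69 8293 [226.34945134 311.89979501] [ 0.52927641 -0.0715529   0.02546124]
lip [(array([ 0.5316, -0.0742,  0.0218]), 0.79)]
side [ 0.16906914 -0.37711396  0.42533811]
washer [(array([ 0.4829, -0.1149,  0.0292]), 0.85)]
  cut 0.71 1166 [287.89108062 293.78987993] [ 0.48292442 -0.112095    0.03048811]
blank [(array([ 0.4709, -0.0404,  0.0347]), 0.8)]
  cut 0.93 1087 [261.8850046  243.06071757] [ 0.46720114 -0.03530651  0.03063622]
jig [(array([ 0.5169, -0.0811,  0.0234]), 0.67)]
lip [(array([ 0.5202, -0.0884,  0.0225]), 0.59)]
0.8
```

View pics/a.png

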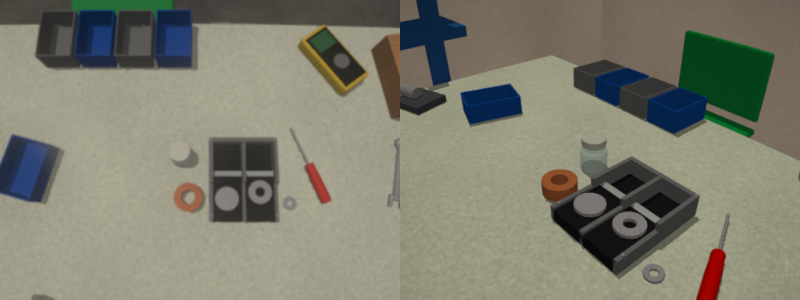

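The washer is in the right lane (around 260,190 in the left half of the picture) and the blank is in the left lane (227,198). The jig is almost aligned with x. Next I'll fit its yaw and origin.

```bash
python3 - <<'E'
from h import *
from scipy.optimize import minimize
z=np.load("top0.npz");d=z["d"];im=z["im"];W=world("top",d)
X=W.reshape(-1,3)
near=(abs(X[:,0]-.53)<.16)&(abs(X[:,1]+.07)<.13)
w=X[near&(X[:,2]>.04)&(X[:,2]<.05)]
# model: high wall tops: x -20..~86, y +-80 outer
for lo,hi in((.039,.052),):
    p=X[near&(X[:,2]>lo)&(X[:,2]<hi)]
    r=np.load("top_jig.npy").ravel(); p=X[r&near&(X[:,2]>lo)&(X[:,2]<hi)]
    print(len(p),cv2.minAreaRect(p[:,:2].astype(np.float32)),np.median(p[:,2]))
# pocket floors & decks
for n,(a,b) in dict(pocket=(.005,.018)).items():
    q=X[near&r&(X[:,2]>a)&(X[:,2]<b)]
    print(n,len(q),q[:,:2].min(0),q[:,:2].max(0))
# lip: bright aluminium pixels within jig
b=(im.min(2)>110); g=np.zeros_like(b); g[150:300,265:360]=1
n,l,st,c=cv2.connectedComponentsWithStats((b&g).astype(np.uint8))
for i in range(1,n):
    if st[i,4]>40:
        m=(l==i)&(d>0); P=W[m]; print(st[i],c[i],P.mean(0),cv2.minAreaRect(P[:,:2].astype(np.float32)))
for t in("washer","blank"):
    m=np.load(f"top_{t}.npy");P=W[m];P=P[P[:,2]>.029];print(t,cv2.minEnclosingCircle(P[:,:2].astype(np.float32)))
cv2.imwrite("pics/b.png",cv2.resize(im[160:300,240:380],(600,600),interpolation=cv2.INTER_CUBIC))
E
```

```text
1311 ((0.5616785287857056, -0.0715000256896019), (0.16113752126693726, 0.1057211309671402), 89.9744644165039) 0.04631330952855095
pocket 2399 [ 0.53816689 -0.14378291] [0.61242487 0.00973073]
[ 265  150   95  150 4663] [313.17156337 213.04353421] [ 0.55364792 -0.08045867  0.00234515] ((0.5340579152107239, -0.08149159699678421), (0.2908252775669098, 0.18920812010765076), 0.17344260215759277)
[275 219  34   6 171] [291.43859649 221.92397661] [ 0.5295686  -0.0354481   0.02756981] ((0.5302154421806335, -0.03550098091363907), (0.009606022387742996, 0.061690106987953186), 0.06801800429821014)
[315 219  35   6 190] [332.64210526 221.63684211] [ 0.53066151 -0.11194197  0.02752037] ((0.5309971570968628, -0.11090540885925293), (0.00964163988828659, 0.06359247863292694), 0.4059291481971741)
[319 232  28  28 473] [332.49682875 245.58139535] [ 0.48625854 -0.10896453  0.03349853] ((0.4865089952945709, -0.10921375453472137), (0.050605472177267075, 0.04897836223244667), 89.56220245361328)
[276 240  29  29 662] [289.9939577  253.97885196] [ 0.47067018 -0.03152218  0.03336099] ((0.47076675295829773, -0.03163427859544754), (0.050189971923828125, 0.051106054335832596), 0.5621995329856873)
washer ((0.4877432882785797, -0.10809987038373947), 0.02707676589488983)
blank ((0.47181686758995056, -0.031458862125873566), 0.02799081616103649)
```

View pics/b.png

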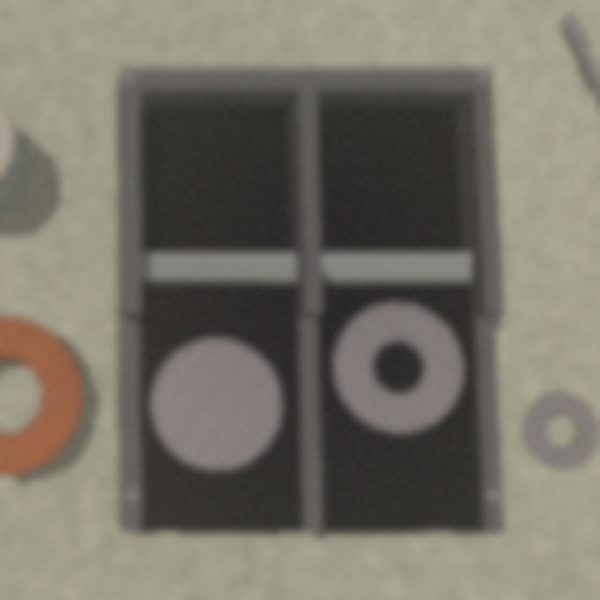

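The jig's yaw is about 0. Its origin is near x=0.5285, so the lip's far edge is at about 0.5365. The right lane's centre is y≈-0.1095, and the washer is at (0.487, -0.1085). The sizes agree with the ones given. I'll move to behind the washer with the gripper shut.

Request:
jog_arm --increments '[{"claw": 1, "linear": [0.00975, -0.0332, -0.0025], "turn": [0, 0, 0.0195]}, {"claw": 1, "linear": [0.00975, -0.0332, -0.0025], "turn": [0, 0, 0.0195]}, {"claw": 1, "linear": [0.00975, -0.0332, -0.0025], "turn": [0, 0, 0.0195]}, {"claw": 1, "linear": [0.00975, -0.0332, -0.0025], "turn": [0, 0, 0.0195]}, {"claw": 1, "linear": [0.00975, -0.0332, -0.0025], "turn": [0, 0, 0.0195]}, {"claw": 1, "linear": [0.00975, -0.0332, -0.0025], "turn": [0, 0, 0.0195]}, {"claw": 1, "linear": [0.00975, -0.0332, -0.0025], "turn": [0, 0, 0.0195]}, {"claw": 1, "linear": [0.00975, -0.0332, -0.0025], "turn": [0, 0, 0.0195]}, {"claw": 1, "linear": [0.00975, -0.0332, -0.0025], "turn": [0, 0, 0.0195]}, {"claw": 1, "linear": [0.00975, -0.0332, -0.0025], "turn": [0, 0, 0.0195]}, {"claw": 1, "linear": [0.00975, -0.0332, -0.0025], "turn": [0, 0, 0.0195]}, {"claw": 1, "linear": [0.00975, -0.0332, -0.0025], "turn": [0, 0, 0.0195]}, {"claw": 1, "linear": [0.00975, -0.0332, -0.0025], "turn": [0, 0, 0.0195]}, {"claw": 1, "linear": [0.00975, -0.0332, -0.0025], "turn": [0, 0, 0.0195]}, {"claw": 1, "linear": [0.00975, -0.0332, -0.0025], "turn": [0, 0, 0.0195]}, {"claw": 1, "linear": [0.00975, -0.0332, -0.0025], "turn": [0, 0, 0.0195]}, {"claw": 1, "linear": [0.00975, -0.0332, -0.0025], "turn": [0, 0, 0.0195]}, {"claw": 1, "linear": [0.00975, -0.0332, -0.0025], "turn": [0, 0, 0.0195]}, {"claw": 1, "linear": [0.00975, -0.0332, -0.0025], "turn": [0, 0, 0.0195]}, {"claw": 1, "linear": [0.00975, -0.0332, -0.0025], "turn": [0, 0, 0.0195]}]'

```text
time_s: 2.47
tcp_pos: [0.4254, -0.1118, 0.1815]
orientation: [0.005, 3.141, -0.0]
ft_force: [0.7, 0.8, -0.6]
finger_gap: -0.0001
finger_force: 0.0
```

Request:
jog_arm --increments '[{"claw": 1, "linear": [0, 0.001, -0.035], "turn": [0, 0, 0]}, {"claw": 1, "linear": [0, 0.001, -0.035], "turn": [0, 0, 0]}, {"claw": 1, "linear": [0, 0, -0.035], "turn": [0, 0, 0]}, {"claw": 1, "linear": [0, 0, -0.025], "turn": [0, 0, 0]}, {"claw": 1, "linear": [0, 0, -0.015], "turn": [0, 0, 0]}, {"claw": 1, "linear": [0, 0, -0.007], "turn": [0, 0, 0]}, {"claw": 1, "linear": [0, 0, 0], "turn": [0, 0, 0]}, {"claw": 1, "linear": [0, 0, 0], "turn": [0, 0, 0]}]'

```text
time_s: 3.13
tcp_pos: [0.4256, -0.108, 0.0301]
orientation: [0.006, 3.141, -0.0]
ft_force: [0.4, 0.4, 0.4]
finger_gap: -0.0
finger_force: 0.0
```

```bash
python3 - <<'E'
from h import *
im,d=robot.read_camera("side")
cv2.imwrite("pics/c.png",cv2.resize(im[150:380,150:450],(780,598),interpolation=cv2.INTER_CUBIC))
s=robot.state();print(s["time_s"],s["tcp_pos"],s["ft_force"])
E
```

```text
3.1833 [ 0.42612318 -0.10816871  0.03087624] [-0.08255041 -0.06602184  0.53542849]
```

View pics/c.png

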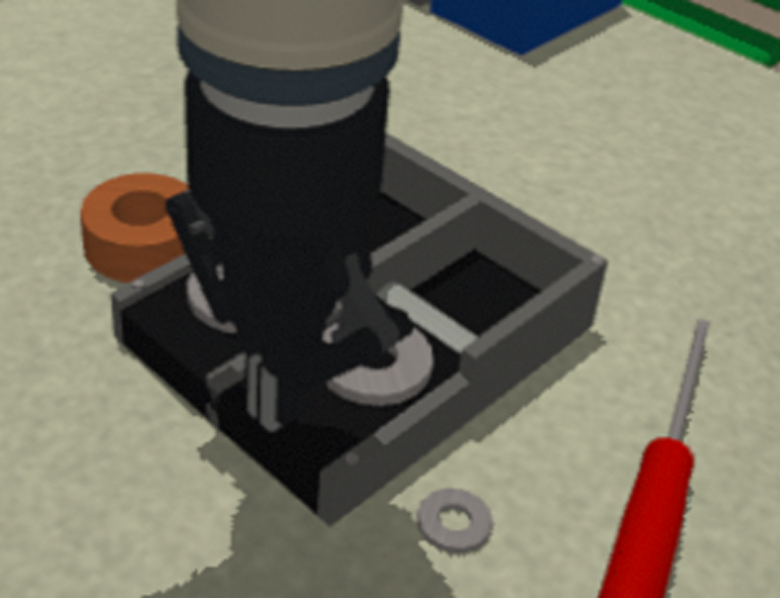

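The shut fingertips are inside the right lane behind the washer, at about (265,400), and nothing is touching. I'll lower slightly and push.

Request:
jog_arm --increments '[{"claw": 1, "linear": [0, -0.0005, -0.002], "turn": [0, 0, 0]}, {"claw": 1, "linear": [0.005, -0.0005, 0], "turn": [0, 0, 0]}, {"claw": 1, "linear": [0.005, 0, 0], "turn": [0, 0, 0]}, {"claw": 1, "linear": [0.004, 0, 0], "turn": [0, 0, 0]}, {"claw": 1, "linear": [0.004, 0, 0], "turn": [0, 0, 0]}, {"claw": 1, "linear": [0.004, 0, 0], "turn": [0, 0, 0]}, {"claw": 1, "linear": [0.004, 0, 0], "turn": [0, 0, 0]}, {"claw": 1, "linear": [0.004, 0, 0], "turn": [0, 0, 0]}, {"claw": 1, "linear": [0.004, 0, 0], "turn": [0, 0, 0]}, {"claw": 1, "linear": [0.004, 0, 0], "turn": [0, 0, 0]}, {"claw": 1, "linear": [0.004, 0, 0], "turn": [0, 0, 0]}, {"claw": 1, "linear": [0.004, 0, 0], "turn": [0, 0, 0]}, {"claw": 1, "linear": [0.004, 0, 0], "turn": [0, 0, 0]}]'

```text
time_s: 4.27
tcp_pos: [0.4757, -0.1089, 0.0271]
orientation: [0.006, 3.141, 0.0]
ft_force: [-1.2, 0.3, -0.2]
finger_gap: 0.0001
finger_force: 0.5
```

```bash
python3 - <<'E'
from h import *
im,d=robot.read_camera("side")
cv2.imwrite("pics/d.png",cv2.resize(im[150:380,150:450],(780,598),interpolation=cv2.INTER_CUBIC))
s=robot.state();print(s["time_s"],s["tcp_pos"],s["ft_force"])
E
```

```text
4.3167 [ 0.47626844 -0.10890768  0.02726296] [-0.64812091 -0.08830356  0.33190285]
```

View pics/d.png

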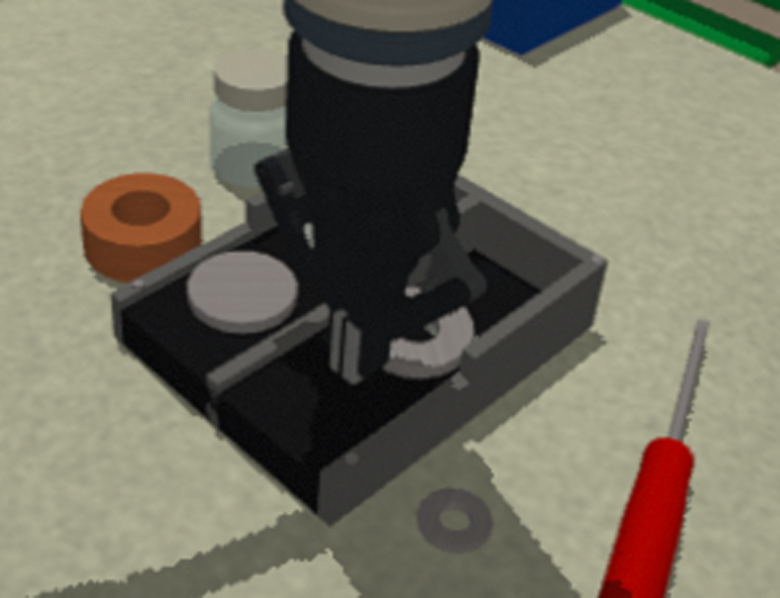

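The push is going cleanly. The washer is at about (435,345), entering the lip, and the blank hasn't moved. I'll raise 2 mm to clear the lip and push on past its edge.

Request:
jog_arm --increments '[{"claw": 1, "linear": [0.004, 0, 0], "turn": [0, 0, 0]}, {"claw": 1, "linear": [0.004, 0, 0.0005], "turn": [0, 0, 0]}, {"claw": 1, "linear": [0.004, 0, 0.0005], "turn": [0, 0, 0]}, {"claw": 1, "linear": [0.004, 0, 0.0005], "turn": [0, 0, 0]}, {"claw": 1, "linear": [0.004, 0, 0.0005], "turn": [0, 0, 0]}, {"claw": 1, "linear": [0.004, 0, 0.0005], "turn": [0, 0, 0]}, {"claw": 1, "linear": [0.004, 0, 0], "turn": [0, 0, 0]}, {"claw": 1, "linear": [0.004, 0, 0], "turn": [0, 0, 0]}, {"claw": 1, "linear": [0.004, 0, 0], "turn": [0, 0, 0]}, {"claw": 1, "linear": [0.004, 0, 0], "turn": [0, 0, 0]}, {"claw": 1, "linear": [0.004, 0, 0], "turn": [0, 0, 0]}, {"claw": 1, "linear": [0.004, 0, 0], "turn": [0, 0, 0]}, {"claw": 1, "linear": [0.004, 0, 0], "turn": [0, 0, 0]}, {"claw": 1, "linear": [0.003, 0, 0], "turn": [0, 0, 0]}, {"claw": 1, "linear": [0, 0, 0], "turn": [0, 0, 0]}]'

```text
time_s: 5.57
tcp_pos: [0.531, -0.1089, 0.0299]
orientation: [0.006, 3.141, -0.0]
ft_force: [-0.1, -0.7, -0.8]
finger_gap: 0.0003
finger_force: 0.0
```

```bash
python3 - <<'E'
from h import *
im,d=robot.read_camera("side")
cv2.imwrite("pics/e.png",cv2.resize(im[150:380,150:450],(780,598),interpolation=cv2.INTER_CUBIC))
s=robot.state();print(s["time_s"],s["tcp_pos"],s["ft_force"])
E
```

```text
5.6167 [ 0.53062711 -0.10889604  0.02981536] [ 0.31327535 -0.37306935 -0.29881543]
```

View pics/e.png

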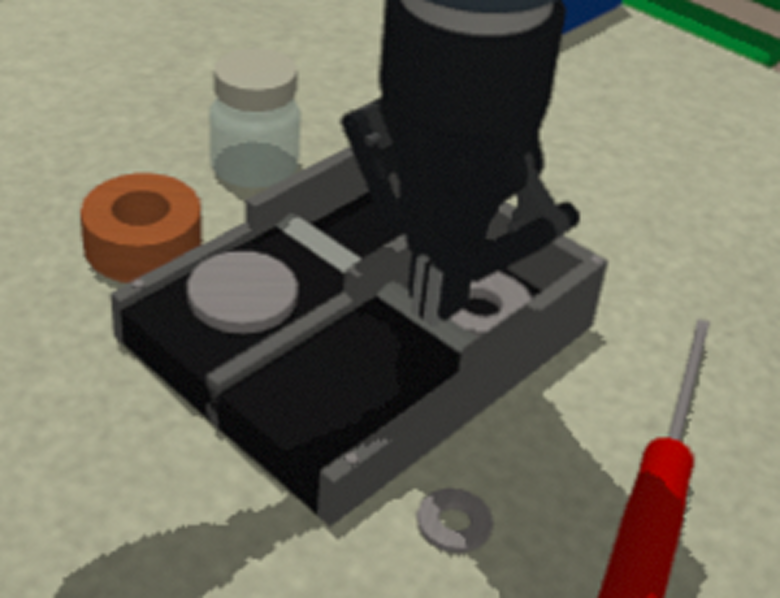

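The washer, at about (490,300), seems to have passed the lip. I'll lift straight up and back, then check its height.

Request:
jog_arm --increments '[{"claw": 1, "linear": [-0.01, 0, 0.01], "turn": [0, 0, 0]}, {"claw": 1, "linear": [-0.01, 0, 0.03], "turn": [0, 0, 0]}, {"claw": 1, "linear": [-0.02, 0, 0.03], "turn": [0, 0, 0]}, {"claw": 1, "linear": [-0.03, 0, 0.025], "turn": [0, 0, 0]}, {"claw": 1, "linear": [-0.04, 0, 0], "turn": [0, 0, 0]}, {"claw": 1, "linear": [-0.03, 0, 0], "turn": [0, 0, 0]}, {"claw": 1, "linear": [0, 0, 0], "turn": [0, 0, 0]}, {"claw": 1, "linear": [0, 0, 0], "turn": [0, 0, 0]}]'

```text
time_s: 6.28
tcp_pos: [0.3897, -0.109, 0.1254]
orientation: [0.007, 3.139, -0.001]
ft_force: [0.4, -0.3, -1.0]
finger_gap: 0.0
finger_force: 0.0
```

```bash
python3 - <<'E'
from h import *
for cam in("top","side"):
    im,d=robot.read_camera(cam);W=world(cam,d)
    for t in("washer","blank"):
        for r in robot.cut_out(cam,t)[:1]:
            P=W[cv2.erode(r["region"].astype(np.uint8),np.ones((3,3)))>0]
            if len(P)<10: continue
            A=np.c_[P[:,:2],np.ones(len(P))];k=np.linalg.lstsq(A,P[:,2],rcond=None)[0]
            print(cam,t,r["p"],len(P),np.median(P,0),"slope",k[:2],np.percentile(P[:,2],[5,95]))
    cv2.imwrite("pics/f_%s.png"%cam,cv2.resize(im[150:380,150:450],(780,598)))
print(robot.state()["time_s"],robot.state()["tcp_pos"])
E
```

```text
top washer 0.9 423 [ 0.56481603 -0.11057609  0.02143709] slope [-1.21737685  1.54352625] [0.01952497 0.02341836]
top blank 0.59 626 [ 0.4706608  -0.03144973  0.03347373] slope [0.00620896 0.00274971] [0.03157027 0.03508077]
side washer 0.58 399 [ 0.56945746 -0.10226288  0.01852972] slope [-0.01481235 -0.02087611] [0.01640695 0.01996972]
side blank 0.84 514 [ 0.46732678 -0.04430234  0.03070868] slope [-0.17911297 -0.90872424] [0.02748674 0.03184277]
6.5833 [ 0.39074632 -0.10884678  0.12444276]
```

View pics/f_side.png

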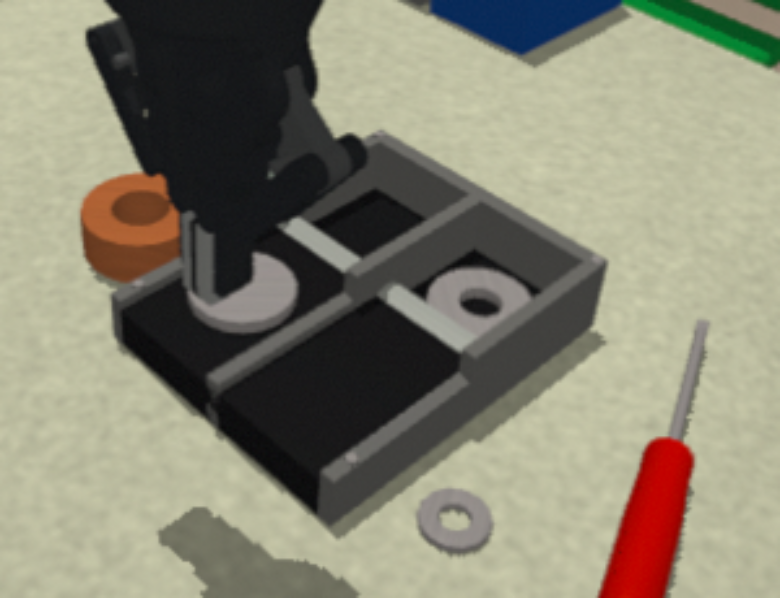

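The washer, at about (480,300), lies flat in the right pocket. Its top is near z=0.020, which matches the 12 mm floor plus 8 mm thickness. The blank hasn't moved and the arm is clear.

```bash
python3 -c "
from workcell import robot
print(robot.job_done())"
```

```text
the job is handed in; nothing more can be done
None
```

I pushed the washer over the lip and it now lies flat on the floor of its pocket; the solid disc stayed in place, and I handed the job in with about 6.6 s of the 26 s used.

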